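# Preheat the pizza oven: lid down, bell timer to ten minutes

### The arm

A 7-joint arm with a two-finger parallel gripper is mounted at the origin on the work surface. World frame = base frame: x ahead of the robot, y to its left, z up, the work surface at z = 0. Lengths are in m, angles in degrees, forces in N, time in s.
With the tool pointing down it reaches from about 0.4 to 0.85 m from the base axis. Payload 10.4 kg.
Tool frame: the origin (TCP) lies at the very end of the fingers, on their centre line; the grasp point (between the pads) lies 19 mm behind it; z points along the fingers, y is the line along which they close (so a half turn about z gives the same grasp; the last joint's range is limited). The gripper opens to 85 mm and grips with 20 to 120 N. Pads are 22 mm wide; open, the fingers measure 114 mm over their backs; the gripper's body (76 mm by 85 mm) begins 54 mm behind the grasp point. The pads swing forward as they close: fully open they stand 13 mm farther back than shut.
Start: joints at [75.94, 19.034, -3.707, 83.658, 1.238, 77.344, -5.071], TCP at [0.138, -0.61, 0.231] pointing down, gripper open.
Joint ranges: [-148.97, 148.97], [-28.65, 121.19], [-84.17, 76.75], [9.2, 138.47], [-72.65, 252.65], [3.7, 117.97], [-149.18, 149.18]. Speed limits (degrees/s): [127.2, 127.2, 159.86, 159.86, 180, 180, 180].

### API

Orientations are given as a 3x3 rotation matrix whose columns are the frame's x, y, z axes.
In Python, from workcell import read_state, optics, robot gives the robot as it stands. The module is installed in compiled form; this text tells all that it offers.
- The arm moves only by the tool move_arm, never from a script. Its argument "rows" is a list of rows, each an object of numbers: "claw": the opening, from 0 (shut) to 1 (fully open); "dx", "dy", "dz": the shift along the world's x, y, z in mm; "rx", "ry", "rz": the turn, a rotation vector about the world's x, y, z in rad. A call has 1 to 12 rows; each row is the pose to reach, as a shift and turn from the pose commanded when the call began; what a row does not reach only later rows make up. A row lasts 1/8 s, in which the tool goes at most 62.5 mm and 10.7 degrees, less where a joint would pass 70% of its speed; a pose out of reach is approached as far as the arm can. A call with a gripper value outside its range is refused whole. The fingers move at their own pace and stop on an object; "squeeze" is the grip in N (left out, the last holds). Time passes only in rows, so rows that repeat a pose let the fingers close. It gives the time, the measured TCP pose, the force, the opening and the grip force at its end, in the units of the state.
- read_state(): the state, without advancing time (a new reading comes with each control period).
- optics.snapshot(name): name is "side" or "top" or "wrist"; returns the picture (480x640x3 uint8, red, green, blue); there is no depth.
- optics.get_calibration(name): a dict with "fx", "fy", "cx", "cy" (pixels), "dist" ([k1, k2, p1, p2, k3] as OpenCV has them; the pictures are not rectified), "R" (3x3) and "t" (3): a world point X has camera coordinates R X + t. Camera axes: x right, y down, z forward; pixel columns grow to the right and rows downward; lengths in m; the calibration is good to about 2 mm. A picture is of the moment at which its call begins: read the wrist's pose just before it. get_calibration takes no time and is no camera call; for the wrist camera it gives the pose at the moment of the call.
- robot.finish_job(): hands the job in; it is judged then, once.
The state is a dict: "time": time; "joint_pos": joint angles; "joint_vel": joint speeds; "effort": joint torques, N m; "tcp_pos": TCP position; "tcp_rot": TCP orientation; "ft_force": force on the tool from outside, world axes, zero at the start; "wrist_torque": the same for the moment, N m; "opening": finger opening in m; "grip_force": force on a finger pad.
Only numpy, scipy, OpenCV 4.12 (cv2) and the standard library are available. Lean on these libraries where they do the work, as an engineer would, in place of code of your own. Each camera call takes 0.05 s, during which the arm holds its last target. There are 200 camera calls.

### The job

Get the clamshell pizza oven warming up: lower its lid gently until it is fully shut, and set its bell timer to 10 minutes. Wind the timer clockwise past its top mark (15 minutes) first and then turn it back down to 10, otherwise the bell will not ring. Leave the round heat knob as it is, do not disturb the other things on the worktop, and let go when you are done.

Things in the scene. Friction and masses are not known exactly. Their poses are not given: they have to be found in the camera images.
- oven: Dark steel clamshell pizza oven, fixed to the worktop. Origin: on the worktop under the centre of its round shell (300 mm across, base rim 80 mm high, 147 mm at the middle with the lid shut). Its -x side is the front, with a flat-topped control ledge 290 mm wide (y) reaching out to x = -285 mm. The lid's hinge is at the back (+x).
- oven_hinge (a point): Middle of the lid's hinge line: 165 mm behind the oven's origin (+x of the oven) and 82 mm above the worktop.
- oven_lid (a joint): Angle of the domed lid: 0 fully shut, growing as it opens; it starts partly open. It turns about the horizontal line through point oven_hinge along the oven's y axis. It weighs about 0.9 kg; its stiff hinge holds it at any angle, about 1 to 6 N down on the handle lowers it (about 10 N up lifts it), and it meets a firm stop at 0.
- lid_handle (a point): Middle of the lid's handle, a black bar 18 mm thick, 90 mm long, parallel to the hinge, at the lid's front edge, 353 mm from the hinge line. With the lid shut it lies 187 mm in front of the oven's origin, 105 mm above the worktop, 24 mm clear over the ledge. Its axes turn with the lid.
- oven_timer (a joint): Angle of the bell timer: 0 off, growing clockwise as seen from above, 15 degrees (0.2618 rad) a minute, so 10 minutes is 2.618 and the top mark, 15 minutes, is 3.927; a firm stop at 4.189. It starts between off and about 5 minutes. It turns at about 0.05 N m and stays where it is left.
- timer_grip (a point): On the upright axis of the timer knob, 27 mm above the ledge, the height to grip. Black knob: a 44 mm round skirt 5 mm high, on it an upright bar grip 42 mm long, 13 mm thick, its top 34 mm above the ledge. This point's +x runs along the bar to its pointer end: a white line on that half of the bar's top and a white nose beyond the skirt.
- timer_dial (a point): Centre of the timer's scale, on the ledge's aluminium top, 71.5 mm above the worktop: x -235, y -98 mm of the oven, the right-hand knob seen from the front. Black marks 28 to 38 mm from the axis: a round spot at 0, on the side towards the lid, then clockwise one a minute, long at 5, 10 and 15; the one at 15, the last, is the thickest.
- heat_mark (a point): End of the white line on the round heat knob, 18 mm from its axis. This knob stands at the left end of the ledge (x -235, y +98 mm of the oven): plain, round, black, 44 mm across, 18 mm high, no bar, with three spots of growing size around it. It turns easily and is not to be turned.
- herb_jar: Loose glass herb jar with a black cap, 46 mm across, 95 mm high, in front of the timer end of the ledge. Origin: centre of its underside.
- pizza_wheel: Loose pizza cutter lying flat before the front of the ledge, about 205 mm long along its x, 66 mm wide, 24 mm high. Origin: on the worktop under the front end of its handle.
- oil_bottle: Loose brown glass oil bottle, 62 mm across, 235 mm high. Origin: centre of its underside.
- soap_bottle: Loose bottle of washing-up liquid, 68 mm across, 205 mm high. Origin: centre of its underside.
- pepper_mill: Loose dark wooden pepper mill, 58 mm across, 178 mm high. Origin: centre of its underside.
- mug: Loose blue mug, 82 mm across, 92 mm high, with a handle. Origin: centre of its underside.
- tea_tray: Loose cardboard tray of sachets, 110 by 200 mm, 77 mm high. Origin: centre of its underside.
- wooden_spoon: Loose wooden spoon, 270 mm long, lying on the worktop. Origin: under its middle.

How it is judged (in metres and radians):
On the way:
1. the timer is wound clockwise past its top mark (15 minutes) (value of joint oven_timer above 3.95 rad), for 0.1 s.
At the end, for the whole second after the job is handed in: The lid is fully shut (within 0.03 rad), the timer, after having been past 15 minutes, stands at 10 minutes (within half a minute), the heat knob is where it was (its mark within 4 mm), and nothing is held (value of joint oven_lid below 0.03 rad and value of joint oven_timer between 2.487 and 2.749 rad and not (distance of heat_mark from where it was at the start of the episode above 0.004 m)); the robot touches nothing.
It fails at once if the lid is slammed (arrives at its stop faster than 1.2 rad/s, some 0.4 m/s at the handle) (value of joint oven_lid below 0.12 rad and velocity of joint oven_lid below -1.2 rad/s).
It fails at once if another thing on the worktop is shoved more than 30 mm or knocked over (distance of any of herb_jar, pizza_wheel, oil_bottle, soap_bottle, pepper_mill, mug, tea_tray, wooden_spoon from where it was at the start of the episode above 0.03 m or angle between any of herb_jar, oil_bottle, soap_bottle, pepper_mill, mug's own z axis and vertical above 0.5 rad).
It also fails if it takes over 64 s, if anything falls off the work surface, if the arm or the gripper's body presses on something with over 40 N, if the wrist force passes 120 N, or if a joint passes its speed limit or range.

## Working session

There is one attempt and no reset: what is moved stays moved. The work goes in short steps, Python scripts to look and compute and a tool call to move; the robot and the scene stay as the last step left them, time stands still between calls to the robot, and variables do not carry over. Pictures are saved under pics/ and viewed, at most 10 in all, crops included, and the job is handed in when it is done.

Besides the shell and the picture viewer there is one more tool, called after "Request:" by a JSON object that holds its "name" and its "arguments". move_arm: Moves the arm, as the interface text tells. Its arguments: {"type":"object","properties":{"rows":{"type":"array","items":{"type":"object","properties":{"claw":{"type":"number"},"dx":{"type":"number"},"dy":{"type":"number"},"dz":{"type":"number"},"rx":{"type":"number"},"ry":{"type":"number"},"rz":{"type":"number"}}}},"squeeze":{"type":"number"}},"required":["rows"]}

```bash
mkdir -p pics
python3 - <<'E'
from workcell import read_state, optics, robot
import cv2,numpy as np
s=read_state(); print(s['time'],s['tcp_pos'],np.round(s['tcp_rot'],3).tolist(),s['opening'])
for n in ('top','side'):
    c=optics.get_calibration(n); print(n,{k:np.round(v,4).tolist() for k,v in c.items()})
    cv2.imwrite(f'pics/{n}0.png',optics.snapshot(n)[:,:,::-1])
E
```

```text
0.0 [ 0.13799958 -0.60917797  0.23051996] [[0.975, 0.221, -0.0], [0.221, -0.975, 0.001], [-0.0, -0.001, -1.0]] 0.08535419517106092
top {'fx': 507.6288, 'fy': 507.6288, 'cx': 319.2475, 'cy': 237.409, 'dist': [0.0095, 0.0, 0.0, 0.0, 0.0], 'R': [[0.1379, -0.9905, -0.0016], [-0.9686, -0.1345, -0.2093], [0.2071, 0.0304, -0.9778]], 't': [-0.0454, 0.5649, 1.241]}
side {'fx': 550.3708, 'fy': 550.3708, 'cx': 329.4246, 'cy': 240.0156, 'dist': [-0.1221, 0.0, 0.0, 0.0, 0.0], 'R': [[-0.2766, 0.961, 0.009], [0.8082, 0.2376, -0.5388], [-0.5199, -0.1418, -0.8424]], 't': [0.1488, -0.4137, 1.8525]}
```

View pics/top0.png

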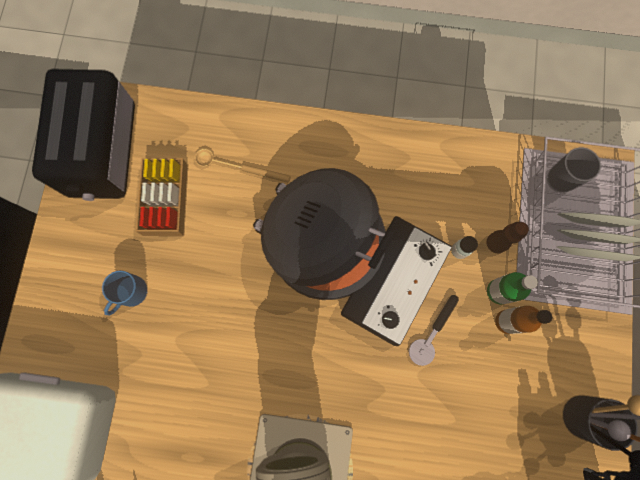

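View pics/side0.png

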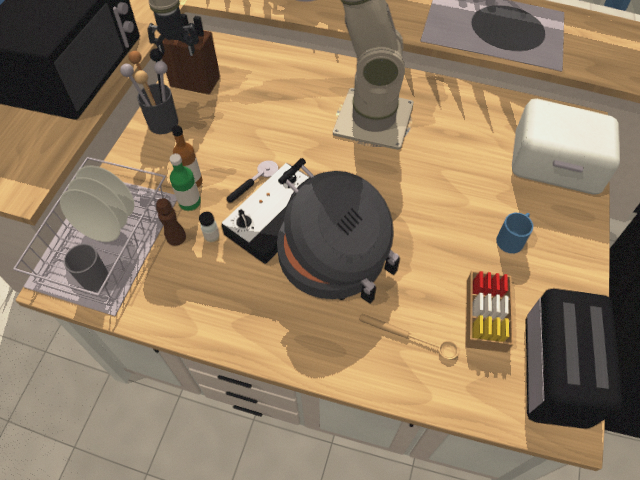

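The top view shows the oven at (320,235) and the ledge at (400,280), with the timer knob at (428,250) and the heat knob at (390,318). The jar is at (465,246), the cutter at (435,330), and the lid is partly open with its handle near (375,245). Next I'll measure the ledge and knobs.

```bash
cat > h.py <<'E'
from workcell import read_state, optics, robot
import cv2,numpy as np
def ray(c,uv):
    K=np.array([[c['fx'],0,c['cx']],[0,c['fy'],c['cy']],[0,0,1]]); R=np.array(c['R']);t=np.array(c['t'])
    p=cv2.undistortPoints(np.array(uv,float).reshape(-1,1,2),K,np.array(c['dist'])).reshape(-1,2)
    d=np.c_[p,np.ones(len(p))]@R; return -R.T@t,d/np.linalg.norm(d,axis=1)[:,None]
def onz(c,uv,z):
    o,d=ray(c,uv); return o+d*((z-o[2])/d[:,2])[:,None]
def proj(c,X):
    K=np.array([[c['fx'],0,c['cx']],[0,c['fy'],c['cy']],[0,0,1]])
    return cv2.projectPoints(np.array(X,float).reshape(-1,1,3),cv2.Rodrigues(np.array(c['R']))[0],np.array(c['t']),K,np.array(c['dist']))[0].reshape(-1,2)
E
python3 - <<'E'
from h import *
im=cv2.imread('pics/top0.png'); c=optics.get_calibration('top')
hsv=cv2.cvtColor(im,cv2.COLOR_BGR2HSV)
m=((hsv[...,1]<60)&(hsv[...,2]>120)).astype(np.uint8)
w=np.zeros_like(m); w[205:355,335:460]=1; m*=w
n,l,s,ce=cv2.connectedComponentsWithStats(m); i=1+np.argmax(s[1:,4])
ct=cv2.convexHull(np.argwhere(l==i)[:,::-1].astype(np.int32))
P=onz(c,ct.reshape(-1,2),.0715)[:,:2].astype(np.float32)
r=cv2.minAreaRect(P*1000); print(s[i],r,cv2.boxPoints(r).tolist())
print('knobs at z.075', onz(c,[[428,250],[390,318]],.0715+.018).round(3).tolist())
a=cv2.resize(im[160:360,255:480],None,fx=3,fy=3,interpolation=cv2.INTER_CUBIC)
cv2.imwrite('pics/c1.png',a[:600,:])
b=cv2.imread('pics/side0.png'); cv2.imwrite('pics/c2.png',cv2.resize(b[140:300,190:400],None,fx=3.7,fy=3.7,interpolation=cv2.INTER_CUBIC))
E
```

```text
[ 362  228   89  116 4172] ((475.45355224609375, -199.8728485107422), (105.69039916992188, 277.09857177734375), 68.07125854492188) [[327.1932373046875, -197.15298461914062], [584.243408203125, -300.6363220214844], [623.7138671875, -202.59271240234375], [366.6636962890625, -99.109375]]
knobs at z.075 [[0.565, -0.24, 0.089], [0.386, -0.165, 0.089]]
```

View pics/c1.png

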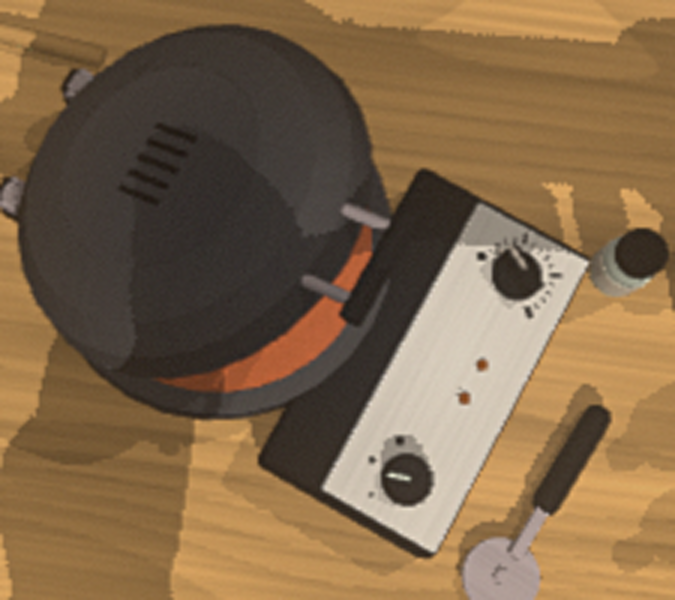

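View pics/c2.png

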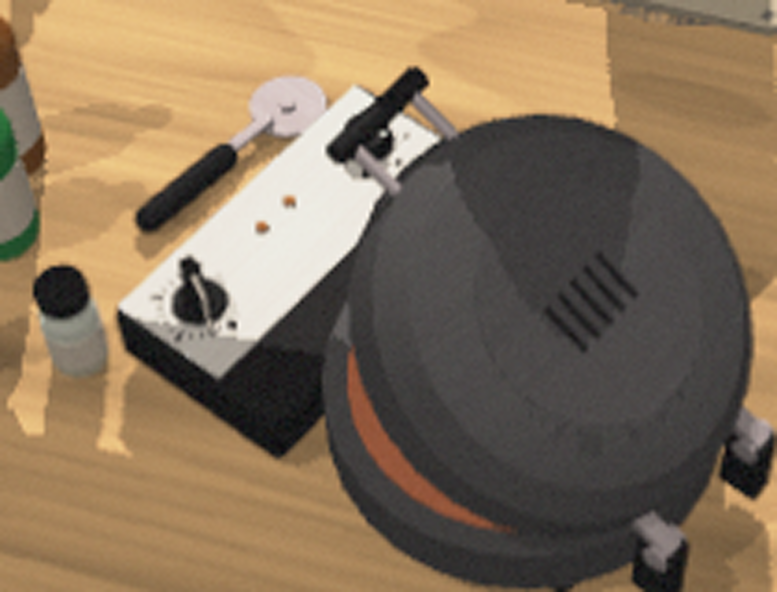

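The top crop shows the ledge corners at (588,262) and (433,553), the timer skirt centre at (517,275), the 0 spot at (482,257), the thick 15 mark at (529,312), and the heat knob at (407,480). The side crop shows the handle ends at (340,150) and (415,80). The timer pointer is near the 0 to 3 minute side. From these I'll work out positions.

Run:
```python
from h import *
ct=optics.get_calibration('top'); cs=optics.get_calibration('side')
T=lambda p:np.array(p,float)/3+[255,160]-1/3
S=lambda p:np.array(p,float)/3.7+[190,140]
z=.0715
# ledge corners front (top face) FR, FL
F=onz(ct,T([[588,262],[433,553],[322,490],[475,203]]),z)[:,:2]
print('corners',F.round(4).tolist())
Dz=onz(ct,T([[517,277]]),z+.004)[0,:2]; H=onz(ct,T([[407,480]]),z+.014)[0,:2]
spots=onz(ct,T([[482,257],[529,312]]),z)[:,:2]
print('timer',Dz,'heat',H,np.linalg.norm(Dz-H),'spots rel',(spots-Dz).round(4).tolist())
for nm,v in (('corners',F[1]-F[0]),('knobs',H-Dz)): print(nm,np.degrees(np.arctan2(v[1],v[0]))-90,np.linalg.norm(v))
loc=np.array([[-.285,-.145],[-.285,.145],[-.235,-.098],[-.235,.098]]); W=np.array([F[0],F[1],Dz,H])
a=loc-loc.mean(0);b=W-W.mean(0)
th=np.arctan2((a[:,0]*b[:,1]-a[:,1]*b[:,0]).sum(),(a*b).sum()); R=np.array([[np.cos(th),-np.sin(th)],[np.sin(th),np.cos(th)]])
O=W.mean(0)-R@loc.mean(0); print('yaw',np.degrees(th),'O',O,'res',(W-(loc@R.T+O)).round(4).tolist())
# side-check of timer
print('side timer',onz(cs,S([[200,303]]),z+.004)[0])
print('dial model',R@[-.235,-.098]+O)
# handle
o,d=ray(cs,S([[378,115]])); n=np.r_[R[:,1],0]; P=o+d[0]*(n@(np.r_[O,0]-o))/(n@d[0]); q=R.T@(P[:2]-O)
print('handle',P,'oven',q,P[2],'r',np.hypot(q[0]-.165,P[2]-.082),'ang',np.degrees(np.arctan2(P[2]-.082,.165-q[0])-np.arctan2(.023,.352)))
print('shut handle',R@[-.187,0]+O)
jar=onz(ct,T([[641,250]]),.095)[0]; print('jar',jar, R.T@(jar[:2]-O)-[-.235,-.098])
fp=lambda uv,h:onz(ct,[uv],h)[0].round(3)
print('pepper',fp([518,229],.178),'soap',fp([530,283],.205),'oil',fp([545,317],.235))
np.savez('oven.npz',O=O,R=R)
```

```text
corners [[0.5844, -0.2998], [0.3278, -0.1958], [0.3653, -0.1008], [0.6221, -0.2005]]
timer [ 0.56251129 -0.2410877 ] heat [ 0.38197569 -0.16684708] 0.19520443331208598 spots rel [[0.0139, 0.03], [-0.0274, -0.0135]]
corners 67.93936108692154 0.2768220106878671
knobs 67.64634325699504 0.19520443331208598
yaw 67.91743434092275 O [0.56191313 0.0150562 ] res [[-0.0048, 0.0038], [0.0074, -0.0013], [-0.0019, -0.0015], [-0.0008, -0.001]]
side timer [ 0.5699606  -0.23862107  0.0755    ]
dial model [ 0.5643777  -0.23954727]
handle [ 0.51252871 -0.10666919  0.27341754] oven [-1.31361677e-01  1.30874272e-17] 0.27341753684344794 r 0.35280436114290703 ang 29.119636262261306
shut handle [ 0.49161191 -0.15822605]
jar [ 0.59511639 -0.33680308  0.095     ] [-0.07856545 -0.06504636]
pepper [ 0.624 -0.426  0.178] soap [ 0.497 -0.45   0.205] oil [ 0.423 -0.473  0.235]
```

The handle fit is consistent: radius 0.3528 m, and the lid is open about 29°. I'll raise the tool, shut the claw and go above the handle.

Request:
{"name": "move_arm", "arguments": {"rows": [{"dz":60,"claw":0},{"dz":120,"claw":0},{"dz":150,"dx":30,"dy":40,"claw":0},{"dz":150,"dx":65,"dy":87,"claw":0},{"dz":150,"dx":101,"dy":135,"claw":0},{"dz":150,"dx":137,"dy":183,"claw":0},{"dz":150,"dx":173,"dy":232,"claw":0},{"dz":150,"dx":210,"dy":281,"claw":0},{"dz":150,"dx":246,"dy":330,"claw":0},{"dz":150,"dx":282,"dy":379,"claw":0},{"dz":150,"dx":318,"dy":428,"claw":0},{"dz":150,"dx":350,"dy":470,"claw":0}]}}

```text
validation failed for argument at $.ro...
```

Request:
{"name": "move_arm", "arguments": {"rows": [{"dx":12,"dy":16,"dz":-10},{"dx":24,"dy":32,"dz":-40},{"dx":24,"dy":32,"dz":-70},{"dx":24,"dy":32,"dz":-80}]}}

```text
validation failed for argument at $.ro...
```

Request:
{"name": "move_arm", "arguments": {"rows": [{"dx":0,"dy":0,"dz":60,"rx":0,"ry":0,"rz":0,"claw":0},{"dx":0,"dy":0,"dz":120,"rx":0,"ry":0,"rz":0,"claw":0},{"dx":30,"dy":40,"dz":150,"rx":0,"ry":0,"rz":0,"claw":0},{"dx":65,"dy":87,"dz":150,"rx":0,"ry":0,"rz":0,"claw":0},{"dx":101,"dy":135,"dz":150,"rx":0,"ry":0,"rz":0,"claw":0},{"dx":137,"dy":183,"dz":150,"rx":0,"ry":0,"rz":0,"claw":0},{"dx":173,"dy":232,"dz":150,"rx":0,"ry":0,"rz":0,"claw":0},{"dx":210,"dy":281,"dz":150,"rx":0,"ry":0,"rz":0,"claw":0},{"dx":246,"dy":330,"dz":150,"rx":0,"ry":0,"rz":0,"claw":0},{"dx":282,"dy":379,"dz":150,"rx":0,"ry":0,"rz":0,"claw":0},{"dx":318,"dy":428,"dz":150,"rx":0,"ry":0,"rz":0,"claw":0},{"dx":350,"dy":470,"dz":150,"rx":0,"ry":0,"rz":0,"claw":0}]}}

```text
time: 1.6
tcp_pos: [0.4889, -0.1374, 0.3812]
tcp_rot: [[0.975, 0.222, 0.0], [0.222, -0.975, -0.0], [-0.0, 0.0, -1.0]]
ft_force: [1.4, -0.7, -0.1]
opening: 0.0
grip_force: 0.0
```

Request:
{"name": "move_arm", "arguments": {"rows": [{"dx":12,"dy":16,"dz":-20,"rx":0,"ry":0,"rz":0,"claw":0},{"dx":24,"dy":32,"dz":-50,"rx":0,"ry":0,"rz":0,"claw":0},{"dx":24,"dy":32,"dz":-80,"rx":0,"ry":0,"rz":0,"claw":0},{"dx":24,"dy":32,"dz":-92,"rx":0,"ry":0,"rz":0,"claw":0},{"dx":24,"dy":32,"dz":-98,"rx":0,"ry":0,"rz":0,"claw":0},{"dx":23,"dy":30,"dz":-104,"rx":0,"ry":0,"rz":0,"claw":0},{"dx":23,"dy":29,"dz":-108,"rx":0,"ry":0,"rz":0,"claw":0}]}}

```text
time: 2.48
tcp_pos: [0.5114, -0.112, 0.2748]
tcp_rot: [[0.976, 0.219, 0.002], [0.219, -0.976, -0.002], [0.001, 0.002, -1.0]]
ft_force: [-2.5, -2.8, 6.0]
opening: -0.0002
grip_force: 2.7
```

Request:
{"name": "move_arm", "arguments": {"rows": [{"dx":-2,"dy":-6,"dz":-10,"rx":0,"ry":0,"rz":0,"claw":0},{"dx":-5,"dy":-14,"dz":-25,"rx":0,"ry":0,"rz":0,"claw":0},{"dx":-8,"dy":-22,"dz":-40,"rx":0,"ry":0,"rz":0,"claw":0},{"dx":-10,"dy":-27,"dz":-55,"rx":0,"ry":0,"rz":0,"claw":0},{"dx":-12,"dy":-32,"dz":-70,"rx":0,"ry":0,"rz":0,"claw":0},{"dx":-14,"dy":-37,"dz":-85,"rx":0,"ry":0,"rz":0,"claw":0},{"dx":-16,"dy":-40,"dz":-98,"rx":0,"ry":0,"rz":0,"claw":0},{"dx":-17,"dy":-43,"dz":-111,"rx":0,"ry":0,"rz":0,"claw":0},{"dx":-18,"dy":-45,"dz":-122,"rx":0,"ry":0,"rz":0,"claw":0},{"dx":-18,"dy":-46,"dz":-132,"rx":0,"ry":0,"rz":0,"claw":0},{"dx":-19,"dy":-47,"dz":-141,"rx":0,"ry":0,"rz":0,"claw":0},{"dx":-19,"dy":-48,"dz":-147,"rx":0,"ry":0,"rz":0,"claw":0}]}}

```text
time: 3.98
tcp_pos: [0.492, -0.1582, 0.1257]
tcp_rot: [[0.975, 0.221, -0.0], [0.221, -0.975, 0.0], [-0.0, -0.001, -1.0]]
ft_force: [-1.2, 1.1, 1.5]
opening: -0.0002
grip_force: 0.8
```

Nearly shut. I'll press the last few millimetres slowly.

Request:
{"name": "move_arm", "arguments": {"rows": [{"dx":0,"dy":0,"dz":-4,"rx":0,"ry":0,"rz":0,"claw":0},{"dx":0,"dy":0,"dz":-7,"rx":0,"ry":0,"rz":0,"claw":0},{"dx":0,"dy":0,"dz":-10,"rx":0,"ry":0,"rz":0,"claw":0},{"dx":0,"dy":0,"dz":-12,"rx":0,"ry":0,"rz":0,"claw":0},{"dx":0,"dy":0,"dz":-12,"rx":0,"ry":0,"rz":0,"claw":0}]}}

```text
time: 4.6
tcp_pos: [0.4922, -0.1584, 0.1143]
tcp_rot: [[0.975, 0.221, 0.0], [0.221, -0.975, 0.0], [0.0, -0.0, -1.0]]
ft_force: [-0.4, 0.8, 0.4]
opening: 0.0001
grip_force: 0.0
```

Request:
{"name": "move_arm", "arguments": {"rows": [{"dx":0,"dy":0,"dz":-1,"rx":0,"ry":0,"rz":0,"claw":0},{"dx":0,"dy":0,"dz":-2,"rx":0,"ry":0,"rz":0,"claw":0},{"dx":0,"dy":0,"dz":-2,"rx":0,"ry":0,"rz":0,"claw":0}]}}

```text
time: 4.97
tcp_pos: [0.4924, -0.1584, 0.1138]
tcp_rot: [[0.975, 0.221, 0.0], [0.221, -0.975, -0.001], [0.0, 0.001, -1.0]]
ft_force: [-6.9, 2.1, 16.6]
opening: -0.0001
grip_force: 8.4
```

The lid is against its stop (16.6 N at the expected height). Next I'll lift and go over the timer to look with the wrist camera.

Request:
{"name": "move_arm", "arguments": {"rows": [{"dx":0,"dy":0,"dz":60,"rx":0,"ry":0,"rz":0,"claw":0.4},{"dx":20,"dy":-20,"dz":110,"rx":0,"ry":0,"rz":0,"claw":0.4},{"dx":50,"dy":-55,"dz":150,"rx":0,"ry":0,"rz":0,"claw":0.4},{"dx":72,"dy":-82,"dz":160,"rx":0,"ry":0,"rz":0,"claw":0.4},{"dx":72,"dy":-82,"dz":160,"rx":0,"ry":0,"rz":0,"claw":0.4},{"dx":72,"dy":-82,"dz":160,"rx":0,"ry":0,"rz":0,"claw":0.4}]}}

```text
time: 5.72
tcp_pos: [0.5639, -0.2396, 0.2717]
tcp_rot: [[0.975, 0.222, -0.001], [0.222, -0.975, 0.001], [-0.001, -0.001, -1.0]]
ft_force: [-0.5, 0.6, -0.4]
opening: 0.0341
grip_force: 0.0
```

Run:
```python
from h import *
s=read_state(); c=optics.get_calibration('wrist'); im=optics.snapshot('wrist')[:,:,::-1].copy()
cv2.imwrite('pics/w1.png',im); np.savez('w1.npz',**{k:np.array(v) for k,v in c.items()})
print(s['time'],s['joint_pos'],s['tcp_pos'],s['opening'],-np.array(c['R']).T@c['t'],proj(c,[[.5635,-.2405,.0715],[.5635,-.2405,.1055]]))
```

```text
5.725 [ 42.1358174   19.16265187 -30.15488891  80.7946401    9.52489704
  82.63927929 -65.04704112] [ 0.56393184 -0.23962669  0.27170694] 0.03411516472895596 [ 0.64649406 -0.2218453   0.41441984] [[321.24871403 209.64622108]
 [321.21541681 218.15425134]]
```

View pics/w1.png

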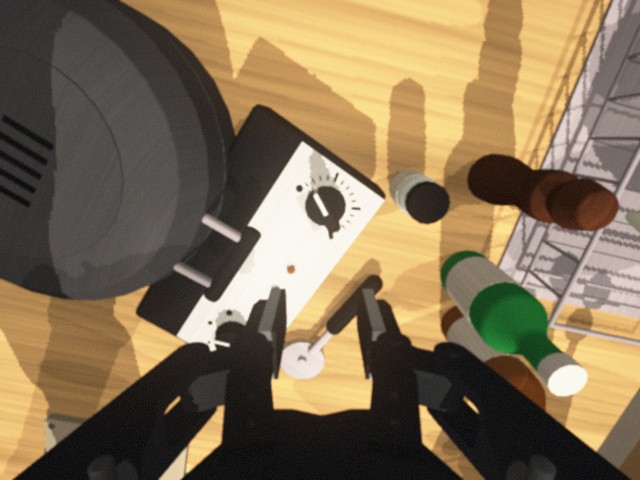

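The wrist view shows the dial centred near (324,207), with the 0 spot at (299,188) and the white line pointing up-left. The jar cap is at (428,200). I'll enlarge it to get the bar angle.

Run:
```python
from h import *
im=cv2.imread('pics/w1.png'); a=cv2.resize(im[160:250,270:390],None,fx=6.6,fy=6.6,interpolation=cv2.INTER_CUBIC); cv2.imwrite('pics/w1c.png',a)
```

```text
(no output)
```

View pics/w1c.png

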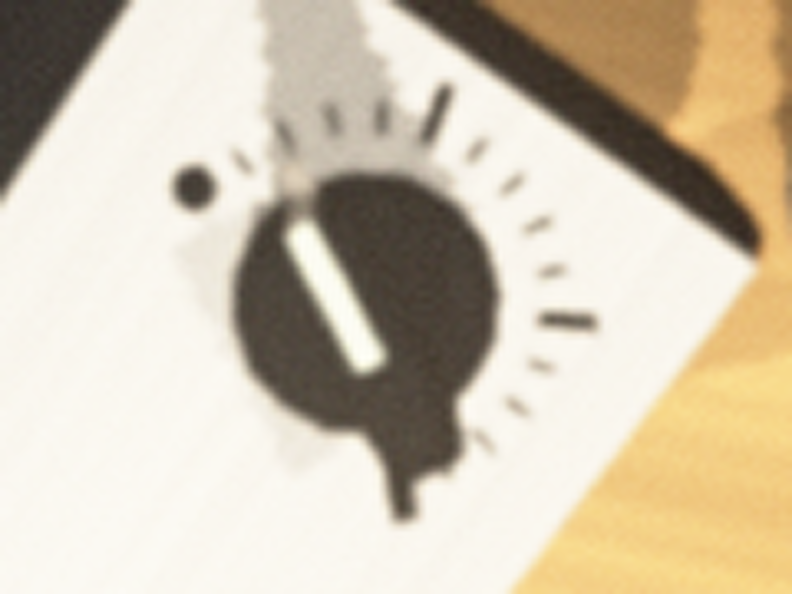

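The crop shows the 0 spot at (194,187), the 5 mark at (437,112), the 10 mark at (567,321), and part of the 15 mark at (403,500). The white line runs from (298,228) to (370,365), so the timer stands at about 2 minutes.

Run:
```python
from h import *
c=dict(np.load('w1.npz')); C=lambda p:(np.array(p,float)+.5)/6.6+[270,160]-.5
M=onz(c,C([[194,187],[437,112],[567,321]]),.0715)[:,:2]
sk=onz(c,C([[367,300]]),.0755)[0,:2]
# circumcentre
A=2*(M[1:]-M[0]); b=(M[1:]**2).sum(1)-(M[0]**2).sum(); D=np.linalg.solve(A,b)
print('dial',D,'r',np.linalg.norm(M-D,axis=1),'skirt',sk,'az',np.degrees(np.arctan2(*(M-D).T[::-1])))
L=onz(c,C([[298,228],[370,365]]),.1055)[:,:2]; v=L[0]-L[1]; print('line',L,'yaw',np.degrees(np.arctan2(v[1],v[0])),np.linalg.norm(v))
n=onz(c,C([[299,190]]),.0745)[0,:2]-D; print('nose yaw',np.degrees(np.arctan2(n[1],n[0])))
```

```text
dial [ 0.56836172 -0.24306234] r [0.03284963 0.03284963 0.03284963] skirt [ 0.5702167  -0.24318526] az [ 67.43841044  -7.38053594 -81.64009454]
line [[ 0.58500858 -0.22930493]
 [ 0.5676315  -0.24391875]] yaw 40.06324783856977 0.022705214175950148
nose yaw 40.84724142552717
```

The timer axis is at about (0.568,-0.2425), the bar yaw is 40.3°, and the tool yaw is 12.8°. I'll turn the tool counter-clockwise 207.5° (joint 7 to about 142°) so that a single grip covers the whole winding.

Request:
{"name": "move_arm", "arguments": {"rows": [{"dx":4,"dy":-2,"dz":0,"rx":0,"ry":0,"rz":0.18,"claw":0.4},{"dx":4,"dy":-2,"dz":0,"rx":0,"ry":0,"rz":0.36,"claw":0.4},{"dx":4,"dy":-2,"dz":0,"rx":0,"ry":0,"rz":0.54,"claw":0.4},{"dx":4,"dy":-2,"dz":0,"rx":0,"ry":0,"rz":0.72,"claw":0.4},{"dx":4,"dy":-2,"dz":0,"rx":0,"ry":0,"rz":0.9,"claw":0.4},{"dx":4,"dy":-2,"dz":0,"rx":0,"ry":0,"rz":1.08,"claw":0.4},{"dx":4,"dy":-2,"dz":0,"rx":0,"ry":0,"rz":1.26,"claw":0.4},{"dx":4,"dy":-2,"dz":0,"rx":0,"ry":0,"rz":1.44,"claw":0.4},{"dx":4,"dy":-2,"dz":0,"rx":0,"ry":0,"rz":1.62,"claw":0.4},{"dx":4,"dy":-2,"dz":0,"rx":0,"ry":0,"rz":1.8,"claw":0.4},{"dx":4,"dy":-2,"dz":0,"rx":0,"ry":0,"rz":1.98,"claw":0.4},{"dx":4,"dy":-2,"dz":0,"rx":0,"ry":0,"rz":2.16,"claw":0.4}]}}

```text
time: 7.28
tcp_pos: [0.5677, -0.2415, 0.2723]
tcp_rot: [[-0.731, 0.683, -0.0], [0.683, 0.731, -0.0], [0.0, -0.001, -1.0]]
ft_force: [0.3, 0.1, 0.0]
opening: 0.0341
grip_force: 0.0
```

Request:
{"name": "move_arm", "arguments": {"rows": [{"dx":0,"dy":0,"dz":0,"rx":0,"ry":0,"rz":0.18,"claw":0.4},{"dx":0,"dy":0,"dz":0,"rx":0,"ry":0,"rz":0.36,"claw":0.4},{"dx":0,"dy":0,"dz":0,"rx":0,"ry":0,"rz":0.54,"claw":0.4},{"dx":0,"dy":0,"dz":0,"rx":0,"ry":0,"rz":0.72,"claw":0.4},{"dx":0,"dy":0,"dz":0,"rx":0,"ry":0,"rz":0.9,"claw":0.4},{"dx":0,"dy":0,"dz":0,"rx":0,"ry":0,"rz":1.08,"claw":0.4},{"dx":0,"dy":0,"dz":0,"rx":0,"ry":0,"rz":1.26,"claw":0.4},{"dx":0,"dy":0,"dz":0,"rx":0,"ry":0,"rz":1.44,"claw":0.4},{"dx":0,"dy":0,"dz":0,"rx":0,"ry":0,"rz":1.46,"claw":0.4},{"dx":0,"dy":0,"dz":0,"rx":0,"ry":0,"rz":1.46,"claw":0.4}]}}

```text
time: 8.52
tcp_pos: [0.5679, -0.2421, 0.2723]
tcp_rot: [[-0.766, -0.643, -0.0], [-0.643, 0.766, -0.0], [0.0, 0.0, -1.0]]
ft_force: [-0.1, -0.1, 0.7]
opening: 0.0341
grip_force: 0.0
```

Run:
```python
from h import *
s=read_state(); print(s['joint_pos'])
```

```text
[ 63.45577741  29.66064774 -64.02300342  78.88607034  26.45410668
  87.42869739 131.46267089]
```

Joint 7 is at 131° and the tool yaw is 220°. I'll descend onto the bar.

Request:
{"name": "move_arm", "arguments": {"rows": [{"dx":0,"dy":-1,"dz":-50,"rx":0,"ry":0,"rz":0,"claw":0.4},{"dx":0,"dy":-1,"dz":-100,"rx":0,"ry":0,"rz":0,"claw":0.4},{"dx":0,"dy":-1,"dz":-140,"rx":0,"ry":0,"rz":0,"claw":0.4},{"dx":0,"dy":-1,"dz":-160,"rx":0,"ry":0,"rz":0,"claw":0.4},{"dx":0,"dy":-1,"dz":-175,"rx":0,"ry":0,"rz":0,"claw":0.4},{"dx":0,"dy":-1,"dz":-185,"rx":0,"ry":0,"rz":0,"claw":0.4},{"dx":0,"dy":-1,"dz":-191,"rx":0,"ry":0,"rz":0,"claw":0.4},{"dx":0,"dy":-1,"dz":-191,"rx":0,"ry":0,"rz":0,"claw":0.4}]}}

```text
time: 9.52
tcp_pos: [0.5683, -0.2436, 0.0815]
tcp_rot: [[-0.764, -0.645, 0.0], [-0.645, 0.764, -0.0], [-0.0, -0.0, -1.0]]
ft_force: [0.1, 0.6, 0.4]
opening: 0.0339
grip_force: 0.0
```

Request:
{"name": "move_arm", "arguments": {"rows": [{"dx":0,"dy":0,"dz":0,"rx":0,"ry":0,"rz":0,"claw":0},{"dx":0,"dy":0,"dz":0,"rx":0,"ry":0,"rz":0,"claw":0},{"dx":0,"dy":0,"dz":0,"rx":0,"ry":0,"rz":0,"claw":0},{"dx":0,"dy":0,"dz":0,"rx":0,"ry":0,"rz":0,"claw":0}], "squeeze": 30}}

```text
time: 10.02
tcp_pos: [0.5675, -0.2423, 0.0821]
tcp_rot: [[-0.764, -0.646, -0.002], [-0.646, 0.764, 0.001], [0.001, 0.002, -1.0]]
ft_force: [-7.8, 5.4, 7.5]
opening: 0.0124
grip_force: 31.1
```

Run:
```python
from h import *
s=read_state(); print(s['ft_force'],s['wrist_torque'],s['joint_pos'][6])
```

```text
[-7.82116758  5.38011019  7.54283082] [ 0.90256461  1.54087705 -0.0800573 ] 126.25886270946121
```

The grip holds at 12.4 mm opening. I'll ease the side load by about 1.5 mm and wind clockwise.

Request:
{"name": "move_arm", "arguments": {"rows": [{"dx":-1,"dy":1.5,"dz":0,"rx":0,"ry":0,"rz":0,"claw":0},{"dx":-1,"dy":1.5,"dz":0,"rx":0,"ry":0,"rz":-0.15,"claw":0},{"dx":-1,"dy":1.5,"dz":0,"rx":0,"ry":0,"rz":-0.32,"claw":0},{"dx":-1,"dy":1.5,"dz":0,"rx":0,"ry":0,"rz":-0.49,"claw":0},{"dx":-1,"dy":1.5,"dz":0,"rx":0,"ry":0,"rz":-0.66,"claw":0},{"dx":-1,"dy":1.5,"dz":0,"rx":0,"ry":0,"rz":-0.83,"claw":0},{"dx":-1,"dy":1.5,"dz":0,"rx":0,"ry":0,"rz":-1.0,"claw":0},{"dx":-1,"dy":1.5,"dz":0,"rx":0,"ry":0,"rz":-1.0,"claw":0}]}}

```text
time: 11.02
tcp_pos: [0.5675, -0.2431, 0.0822]
tcp_rot: [[-0.956, 0.294, 0.001], [0.294, 0.956, -0.002], [-0.002, -0.002, -1.0]]
ft_force: [0.1, -3.4, 4.8]
opening: 0.0122
grip_force: 30.6
```

Run:
```python
from h import *
s=read_state(); print(s['ft_force'],s['wrist_torque'],s['joint_pos'][6])
```

```text
[ 0.05188588 -3.39681758  4.83533021] [-0.86008126  0.12389536 -0.04539154] 73.848661669695
```

Request:
{"name": "move_arm", "arguments": {"rows": [{"dx":0.5,"dy":-1,"dz":0,"rx":0,"ry":0,"rz":-0.17,"claw":0},{"dx":0.5,"dy":-1,"dz":0,"rx":0,"ry":0,"rz":-0.34,"claw":0},{"dx":0.5,"dy":-1,"dz":0,"rx":0,"ry":0,"rz":-0.51,"claw":0},{"dx":0.5,"dy":-1,"dz":0,"rx":0,"ry":0,"rz":-0.68,"claw":0},{"dx":0.5,"dy":-1,"dz":0,"rx":0,"ry":0,"rz":-0.85,"claw":0},{"dx":0.5,"dy":-1,"dz":0,"rx":0,"ry":0,"rz":-1.02,"claw":0},{"dx":0.5,"dy":-1,"dz":0,"rx":0,"ry":0,"rz":-1.19,"claw":0},{"dx":0.5,"dy":-1,"dz":0,"rx":0,"ry":0,"rz":-1.36,"claw":0},{"dx":0.5,"dy":-1,"dz":0,"rx":0,"ry":0,"rz":-1.53,"claw":0},{"dx":0.5,"dy":-1,"dz":0,"rx":0,"ry":0,"rz":-1.7,"claw":0},{"dx":0.5,"dy":-1,"dz":0,"rx":0,"ry":0,"rz":-1.87,"claw":0},{"dx":0.5,"dy":-1,"dz":0,"rx":0,"ry":0,"rz":-2.0,"claw":0}]}}

```text
time: 12.52
tcp_pos: [0.566, -0.2434, 0.0821]
tcp_rot: [[0.666, 0.746, -0.003], [0.746, -0.666, -0.0], [-0.003, -0.002, -1.0]]
ft_force: [-11.9, -0.2, 14.5]
opening: 0.0123
grip_force: 32.1
```

Request:
{"name": "move_arm", "arguments": {"rows": [{"dx":0,"dy":0,"dz":0,"rx":0,"ry":0,"rz":-0.17,"claw":0},{"dx":0,"dy":0,"dz":0,"rx":0,"ry":0,"rz":-0.34,"claw":0},{"dx":0,"dy":0,"dz":0,"rx":0,"ry":0,"rz":-0.48,"claw":0},{"dx":0,"dy":0,"dz":0,"rx":0,"ry":0,"rz":-0.57,"claw":0},{"dx":0,"dy":0,"dz":0,"rx":0,"ry":0,"rz":-0.57,"claw":0},{"dx":0,"dy":0,"dz":0,"rx":0,"ry":0,"rz":-0.57,"claw":0}]}}

```text
time: 13.28
tcp_pos: [0.5658, -0.243, 0.082]
tcp_rot: [[0.962, 0.274, -0.004], [0.274, -0.962, 0.0], [-0.004, -0.001, -1.0]]
ft_force: [-13.0, 2.7, 15.6]
opening: 0.0123
grip_force: 32.3
```

Run:
```python
from h import *
s=read_state(); R=np.array(s['tcp_rot']); print(s['ft_force'],s['wrist_torque'],s['joint_pos'][6],np.degrees(np.arctan2(R[1,0],R[0,0])))
```

```text
[-12.9993038    2.69366871  15.61224455] [ 0.44207485  2.91949134 -0.10429045] -62.351486611123484 15.875619005345259
```

The tool has turned 204° (about 4.04 rad). I'll go 4° further for margin, ease the side load, hold, then turn back.

Request:
{"name": "move_arm", "arguments": {"rows": [{"dx":-1.5,"dy":0,"dz":0,"rx":0,"ry":0,"rz":-0.04,"claw":0},{"dx":-1.5,"dy":0,"dz":0,"rx":0,"ry":0,"rz":-0.07,"claw":0},{"dx":-1.5,"dy":0,"dz":0,"rx":0,"ry":0,"rz":-0.07,"claw":0},{"dx":-1.5,"dy":0,"dz":0,"rx":0,"ry":0,"rz":-0.07,"claw":0}]}}

```text
time: 13.78
tcp_pos: [0.5658, -0.2429, 0.0821]
tcp_rot: [[0.979, 0.206, -0.001], [0.206, -0.979, -0.0], [-0.001, -0.0, -1.0]]
ft_force: [-5.8, -0.3, 9.9]
opening: 0.0125
grip_force: 31.5
```

Run:
```python
from h import *
s=read_state(); R=np.array(s['tcp_rot']); print(s['ft_force'],s['wrist_torque'],s['joint_pos'][6],np.degrees(np.arctan2(R[1,0],R[0,0])))
```

```text
[-5.7824439  -0.29839483  9.86788515] [ 0.16285933  1.26583317 -0.07003905] -66.04239376924328 11.89099292641127
```

Request:
{"name": "move_arm", "arguments": {"rows": [{"dx":0,"dy":0,"dz":0,"rx":0,"ry":0,"rz":0.17,"claw":0},{"dx":0,"dy":0,"dz":0,"rx":0,"ry":0,"rz":0.34,"claw":0},{"dx":0,"dy":0,"dz":0,"rx":0,"ry":0,"rz":0.51,"claw":0},{"dx":0,"dy":0,"dz":0,"rx":0,"ry":0,"rz":0.68,"claw":0},{"dx":0,"dy":0,"dz":0,"rx":0,"ry":0,"rz":0.85,"claw":0},{"dx":0,"dy":0,"dz":0,"rx":0,"ry":0,"rz":1.02,"claw":0},{"dx":0,"dy":0,"dz":0,"rx":0,"ry":0,"rz":1.19,"claw":0},{"dx":0,"dy":0,"dz":0,"rx":0,"ry":0,"rz":1.36,"claw":0},{"dx":0,"dy":0,"dz":0,"rx":0,"ry":0,"rz":1.5,"claw":0},{"dx":0,"dy":0,"dz":0,"rx":0,"ry":0,"rz":1.5,"claw":0},{"dx":0,"dy":0,"dz":0,"rx":0,"ry":0,"rz":1.5,"claw":0}]}}

```text
time: 15.15
tcp_pos: [0.5667, -0.2437, 0.0821]
tcp_rot: [[-0.135, 0.991, 0.001], [0.991, 0.135, -0.001], [-0.001, 0.001, -1.0]]
ft_force: [0.6, -3.1, 5.2]
opening: 0.012
grip_force: 30.9
```

Run:
```python
from h import *
s=read_state(); R=np.array(s['tcp_rot']); print(s['ft_force'],s['wrist_torque'],s['joint_pos'][6],np.degrees(np.arctan2(R[1,0],R[0,0])))
```

```text
[ 0.63407276 -3.07991936  5.16050701] [-0.56243762  0.09628067  0.05361818] 14.034213135536508 97.7691405249878
```

Yaw is 97.8° as planned. I'll release, rise and check.

Request:
{"name": "move_arm", "arguments": {"rows": [{"dx":0,"dy":0,"dz":0,"rx":0,"ry":0,"rz":0,"claw":0.4},{"dx":0,"dy":0,"dz":0,"rx":0,"ry":0,"rz":0,"claw":0.4},{"dx":0,"dy":0,"dz":0,"rx":0,"ry":0,"rz":0,"claw":0.4},{"dx":0,"dy":0,"dz":20,"rx":0,"ry":0,"rz":0,"claw":0.4},{"dx":0,"dy":0,"dz":60,"rx":0,"ry":0,"rz":0,"claw":0.4},{"dx":0,"dy":0,"dz":120,"rx":0,"ry":0,"rz":0,"claw":0.4},{"dx":0,"dy":0,"dz":180,"rx":0,"ry":0,"rz":0,"claw":0.4},{"dx":0,"dy":0,"dz":190,"rx":0,"ry":0,"rz":0,"claw":0.4},{"dx":0,"dy":0,"dz":190,"rx":0,"ry":0,"rz":0,"claw":0.4}]}}

```text
time: 16.27
tcp_pos: [0.5664, -0.243, 0.2726]
tcp_rot: [[-0.132, 0.991, 0.002], [0.991, 0.132, -0.001], [-0.001, 0.002, -1.0]]
ft_force: [-0.4, -0.3, -0.7]
opening: 0.0342
grip_force: 0.0
```

Run:
```python
from h import *
c=optics.get_calibration('wrist'); im=optics.snapshot('wrist')[:,:,::-1].copy(); np.savez('w2.npz',**{k:np.array(v) for k,v in c.items()})
u,v=proj(c,[[.567,-.2435,.085]])[0].astype(int); print(u,v)
x0,y0=max(0,u-60),max(0,v-45); print(x0,y0); cv2.imwrite('pics/w2.png',im)
a=cv2.resize(im[y0:y0+90,x0:x0+120],None,fx=6.6,fy=6.6,interpolation=cv2.INTER_CUBIC); cv2.imwrite('pics/w2c.png',a)
cv2.imwrite('pics/side1.png',optics.snapshot('side')[:,:,::-1])
b=cv2.imread('pics/side1.png'); cv2.imwrite('pics/side1c.png',cv2.resize(b[110:310,140:406],None,fx=3,fy=3,interpolation=cv2.INTER_CUBIC))
```

```text
319 209
259 164
```

View pics/w2c.png

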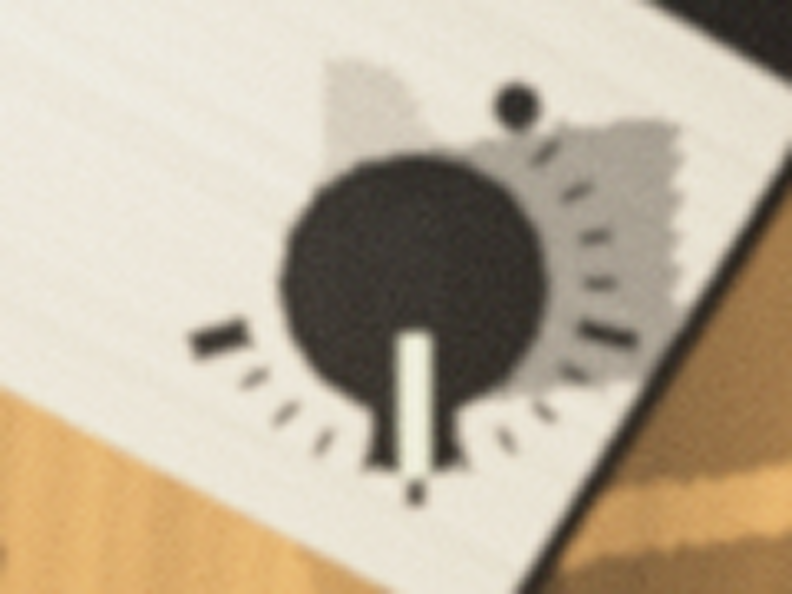

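View pics/side1c.png

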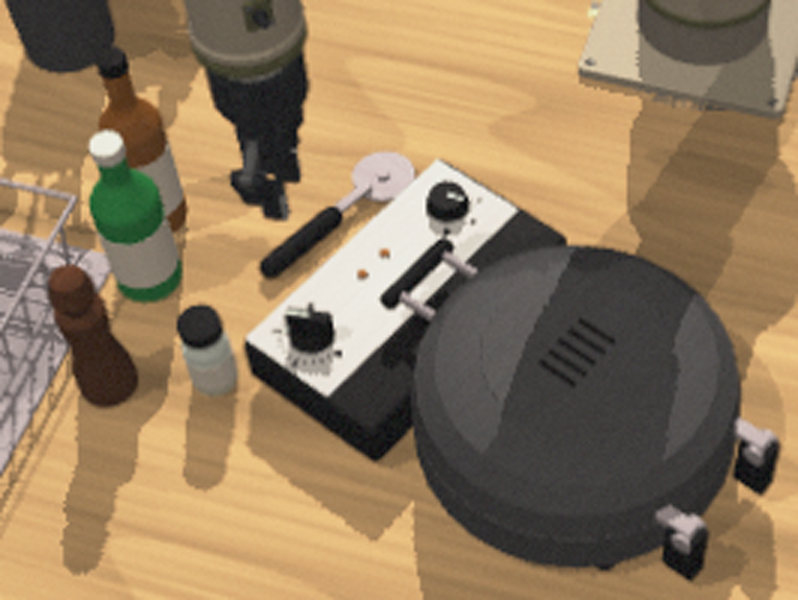

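The crop shows the white line pointing at the 10 mark (415,490), midway between marks 9 (508,440) and 11 (323,440). The pointer tracked the tool angle, so nothing slipped and the winding peak was reached. The side view shows the lid shut, with the heat knob, jar and cutter undisturbed and the gripper clear, so I'm handing in.

```bash
python3 -c "
from workcell import robot
print(robot.finish_job())"
```

```text
the job is handed in; nothing more can be done
None
```

The job is handed in, with no verdict returned: the lid is shut against its stop, and the timer was wound to about 4.11 rad (past 15 minutes) and set back to 10, with the heat knob and the things near the oven undisturbed in the last picture and the gripper clear.

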